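Put away the washed scrapers and serving boards

TASK

Put away the clean baking things: take each dough scraper out of the drying block and hang it by the hole in its blade on the peg of its handle's colour, and stack all the small serving boards in one square, flush pile centred on the cork pad, long sides along the pad's. Some scrapers or boards may be missing today; leave the mug, the tape roll and the date stamp where they are.

Things in the scene. Friction and masses are not known exactly. Their poses are not given: they have to be found in the camera images.
- drying_block: wooden drying block, fixed, 180 (its x) x 60 (its y) x 40 mm high, origin at the centre of its underside; three open-ended slots 6 mm wide run along its y, at x = -65, 0 and +65 mm, floors 8 mm above the table. The scrapers stand in them, any colour in any slot; a slot may be empty
- peg_stand: fixed wooden peg stand, origin on the table under the rail. Rail 290 (y) x 16 x 16 mm on two posts, top 128 mm above the table; base board 14 mm thick. Three steel pegs, 9 mm thick, 72 mm long, stick out to its -x (front), rising 6 degrees, each with a 13 mm coloured ball tip (highest point 130 mm) and a 22 mm collar of that colour at the root
- red_scraper: loose dough scraper, red handle, 120 g, may be absent. Origin at the middle of the lower blade edge; z up, x normal to the blade. Steel blade 70 (y) x 95 (z) x 4 mm; on it a handle bar 66 (y) x 18 (x) x 24 mm (z = 95 to 119 mm). A 22 mm hole through the blade has its centre at z = 71 mm. At first it stands upright in a slot, its x along the block's x
- red_eye (a point): centre of the hole in the red scraper's blade; axes as the scraper's (x along the hole's axis)
- red_peg (a point): middle of the red peg, on its axis, 120 mm above the table and 35 mm in front of the rail's face; axes as the stand's (the ball tip lies 37 mm along -x and 4 mm higher, the root 35 mm along +x; stand y = 100 mm)
- yellow_scraper: loose dough scraper, yellow handle, 120 g, may be absent. Origin at the middle of the lower blade edge; z up, x normal to the blade. Steel blade 70 (y) x 95 (z) x 4 mm; on it a handle bar 66 (y) x 18 (x) x 24 mm (z = 95 to 119 mm). A 22 mm hole through the blade has its centre at z = 71 mm. At first it stands upright in a slot, its x along the block's x
- yellow_eye (a point): centre of the hole in the yellow scraper's blade; axes as the scraper's (x along the hole's axis)
- yellow_peg (a point): middle of the yellow peg, on its axis, 120 mm above the table and 35 mm in front of the rail's face; axes as the stand's (the ball tip lies 37 mm along -x and 4 mm higher, the root 35 mm along +x; stand y = 0 mm)
- blue_scraper: loose dough scraper, blue handle, 120 g, may be absent. Origin at the middle of the lower blade edge; z up, x normal to the blade. Steel blade 70 (y) x 95 (z) x 4 mm; on it a handle bar 66 (y) x 18 (x) x 24 mm (z = 95 to 119 mm). A 22 mm hole through the blade has its centre at z = 71 mm. At first it stands upright in a slot, its x along the block's x
- blue_eye (a point): centre of the hole in the blue scraper's blade; axes as the scraper's (x along the hole's axis)
- blue_peg (a point): middle of the blue peg, on its axis, 120 mm above the table and 35 mm in front of the rail's face; axes as the stand's (the ball tip lies 37 mm along -x and 4 mm higher, the root 35 mm along +x; stand y = -100 mm)
- cork_pad: cork pad, fixed flat on the table, 120 (its x) x 74 (its y) x 5 mm, origin at the centre of its underside
- board_1: loose small wooden serving board with two dark cross stripes, 100 g, 110 (its x) x 64 (its y) x 12 mm, origin at the centre of its underside; lies flat on the table at first; may be absent. All boards are alike
- board_2: loose small wooden serving board with two dark cross stripes, 100 g, 110 (its x) x 64 (its y) x 12 mm, origin at the centre of its underside; lies flat on the table at first; may be absent. All boards are alike
- board_3: loose small wooden serving board with two dark cross stripes, 100 g, 110 (its x) x 64 (its y) x 12 mm, origin at the centre of its underside; lies flat on the table at first; may be absent. All boards are alike
- board_4: loose small wooden serving board with two dark cross stripes, 100 g, 110 (its x) x 64 (its y) x 12 mm, origin at the centre of its underside; lies flat on the table at first; may be absent. All boards are alike
- mug: orange mug, 101 mm tall, bystander; origin at the centre of its underside
- tape: roll of masking tape lying flat, 104 mm across, 25 mm high, bystander; origin at the centre of its underside
- date_stamp: date stamp with a brown knob, 64 mm tall, bystander; origin at the centre of its underside
Mind the look-alikes: they are no part of the job. What is shaped like the board_2 but orange is not meant.

How it is judged (in metres and radians):
At the end, for the whole second after the job is handed in: Each scraper present hangs at rest on its colour's peg, peg through hole (hole centre within 34 mm of the peg's middle along it, 10 mm sideways, 14 mm below to 4 mm above; tilt under 0.4 rad). Each board present lies flat, at rest, centred on the pad within 9 mm in pad x and y and 0.14 rad (x of red_eye in the frame of red_peg between -0.034 and 0.034 m and y of red_eye in the frame of red_peg between -0.01 and 0.01 m and z of red_eye in the frame of red_peg between -0.014 and 0.004 m and angle between each of red_scraper, yellow_scraper, blue_scraper's own z axis and vertical below 0.4 rad and linear speed of each of red_scraper, yellow_scraper, blue_scraper below 0.03 m/s and x of yellow_eye in the frame of yellow_peg between -0.034 and 0.034 m and y of yellow_eye in the frame of yellow_peg between -0.01 and 0.01 m and z of yellow_eye in the frame of yellow_peg between -0.014 and 0.004 m and x of blue_eye in the frame of blue_peg between -0.034 and 0.034 m and y of blue_eye in the frame of blue_peg between -0.01 and 0.01 m and z of blue_eye in the frame of blue_peg between -0.014 and 0.004 m and x of board_1 in the frame of cork_pad between -0.009 and 0.009 m and y of board_1 in the frame of cork_pad between -0.009 and 0.009 m and angle between the x axis of each of board_1, board_2, board_3, board_4 and the x axis of cork_pad, either way round below 0.14 rad and angle between each of board_1, board_2, board_3, board_4's own z axis and vertical below 0.1 rad and linear speed of each of board_1, board_2, board_3, board_4 below 0.02 m/s and x of board_2 in the frame of cork_pad between -0.009 and 0.009 m and y of board_2 in the frame of cork_pad between -0.009 and 0.009 m and x of board_3 in the frame of cork_pad between -0.009 and 0.009 m and y of board_3 in the frame of cork_pad between -0.009 and 0.009 m and x of board_4 in the frame of cork_pad between -0.009 and 0.009 m and y of board_4 in the frame of cork_pad between -0.009 and 0.009 m); the robot touches nothing.
It fails at once if the mug is moved more than 3 cm (distance of mug from where it was at the start of the episode above 0.03 m).
It fails at once if the tape is moved more than 3 cm (distance of tape from where it was at the start of the episode above 0.03 m).
It fails at once if the date stamp is moved more than 3 cm (distance of date_stamp from where it was at the start of the episode above 0.03 m).
Of red_scraper, yellow_scraper, blue_scraper only 2 to 3 are there at a start; the rules pass over those that are not, and their reading is None.
Of board_1, board_2, board_3, board_4 only 3 to 4 are there at a start; the rules pass over those that are not, and their reading is None.
At some moment in a run one of board_1, board_2, board_3, board_4 may be knocked a few centimetres aside while the robot is not near it.
It also fails if it takes over 210 s, if anything falls off the work surface, if the arm or the gripper's body presses on something with over 40 N, if the wrist force passes 120 N, or if a joint passes its speed limit or range.

ROBOT

A 6-joint arm with a two-finger parallel gripper is mounted at the origin on a cart in front of the work surface, level with it; the furniture and walls round the work are solid. World frame = base frame: x ahead of the robot, y to its left, z up, the work surface at z = 0. Lengths are in m, angles in degrees, forces in N, time in s.
With the tool pointing down it reaches from about 0.325 to 0.85 m from the base axis. Payload 15.5 kg.
Tool frame: the origin (TCP) lies at the very end of the fingers, on their centre line; the grasp point (between the pads) lies arm.grip_depth behind it (arm.grip_depth is the distance from the TCP to the grasp point, in m); z points along the fingers, y is the line along which they close (so a half turn about z gives the same grasp; the last joint's range is limited). The gripper opens to 91 mm and grips with 3 to 60 N. Pads are 32 mm wide; open, the fingers measure 118 mm over their backs; the gripper's body (76 mm by 178 mm) begins 60 mm behind the grasp point.
Start: joints at [-76.69, 28.281, 77.091, -0, 74.628, -5.472], TCP at [0.201, -0.592, 0.214] pointing down, gripper open.
Joint ranges: [-166.48, 166.48], [-47.26, 123.95], [12.59, 153.08], [-70.14, 250.14], [6.76, 159.57], [-176.63, 176.63]. Speed limits (degrees/s): [108.29, 108.29, 147.25, 172.46, 172.46, 172.46].

INTERFACE

Orientations are given as a 3x3 rotation matrix whose columns are the frame's x, y, z axes.
In Python, from rig import arm gives the robot as it stands. Calls block until the motion is done:
- arm.move_to(position, orientation): joint-space move of the TCP to a pose.
- arm.move_l(position, orientation=None, feed=0.15): straight line of the TCP; orientation=None keeps the orientation; feed is the mean speed in m/s.
- arm.move_joints(angles): joint-space move.
- arm.grip(opening): finger opening in m; the grip force is fixed at half the most; returns when the fingers have stopped.
- arm.sleep(seconds).
- arm.solve_ik(position, orientation): joint angles nearest the present ones, or None.
- arm.snapshot(name): name is "side" or "top" or "wrist"; returns the picture (384x512x3 uint8, red, green, blue); there is no depth.
- arm.get_calibration(name): a dict with "intrinsics" (3x3 intrinsics, pixels), "cam_to_world" (4x4, takes a point from camera to world coordinates). Camera axes: x right, y down, z forward; pixel columns grow to the right and rows downward; lengths in m; the calibration is good to about 2 mm. The wrist camera is an equidistant fisheye: a pixel r from the principal point sees the ray r / f radians off the axis. A picture is of the moment at which its call begins: read the wrist's pose just before it. get_calibration takes no time and is no camera call; for the wrist camera it gives the pose at the moment of the call.
A pose or a line that the arm cannot do raises arm.Unreachable and nothing moves.
- arm.sign_off(): hands the job in; it is judged then, once.
Readings, each from a call of its own:
- arm.current_t(): time.
- arm.current_joint_positions(): joint angles.
- arm.current_dq(): joint speeds.
- arm.current_tau(): joint torques, N m.
- arm.current_ee_pos(): TCP position.
- arm.current_tool_rot(): TCP orientation.
- arm.current_force(): force on the tool from outside, world axes, zero at the start.
- arm.current_torque(): the same for the moment, N m.
- arm.current_width(): finger opening in m.
- arm.current_grasp_force(): force on a finger pad.
Only numpy, scipy, OpenCV 4.12 (cv2) and the standard library are available. Lean on these libraries where they do the work, as an engineer would, in place of code of your own. Each camera call takes 0.05 s, during which the arm holds its last target. There are 200 camera calls.

## Working session

There is one attempt and no reset: what is moved stays moved. The work goes in short steps, each a Python script; the robot and the scene stay as the last script left them, time stands still between calls to the robot, and variables do not carry over. Pictures are saved under pics/ and viewed, at most 14 in all, crops included, and the job is handed in when it is done.

```bash
ls; mkdir -p pics; python3 - <<'E'
from rig import arm
import cv2,numpy as np
np.set_printoptions(precision=4,suppress=True)
for n in("top","side","wrist"):
    c=arm.get_calibration(n);print(n,c["intrinsics"],c["cam_to_world"])
    im=arm.snapshot(n);cv2.imwrite(f"pics/{n}0.png",im[...,::-1])
print(arm.grip_depth,arm.current_t(),arm.current_tool_rot())
E
```

```text
pics
top [[478.2085   0.     253.429 ]
 [  0.     478.2085 185.0294]
 [  0.       0.       1.    ]] [[-0.3985 -0.8283  0.3939 -0.1524]
 [-0.9172  0.3592 -0.1724  0.1496]
 [ 0.0013 -0.43   -0.9029  1.7553]
 [ 0.      0.      0.      1.    ]]
side [[358.6415   0.     253.0267]
 [  0.     358.6415 187.3962]
 [  0.       0.       1.    ]] [[ 0.996  -0.0342  0.0831  0.4511]
 [-0.0884 -0.5388  0.8378 -1.5476]
 [ 0.0161 -0.8418 -0.5396  0.9724]
 [ 0.      0.      0.      1.    ]]
wrist [[297.3186   0.     254.6458]
 [  0.     297.3186 192.8197]
 [  0.       0.       1.    ]] [[ 0.3233 -0.9166 -0.235   0.2673]
 [-0.9463 -0.3134 -0.0797 -0.5682]
 [-0.0005  0.2481 -0.9687  0.3858]
 [ 0.      0.      0.      1.    ]]
0.0188 0.15 [[ 0.9467  0.322  -0.0002]
 [ 0.322  -0.9467  0.0009]
 [ 0.0001 -0.0009 -1.    ]]
```

View pics/top0.png

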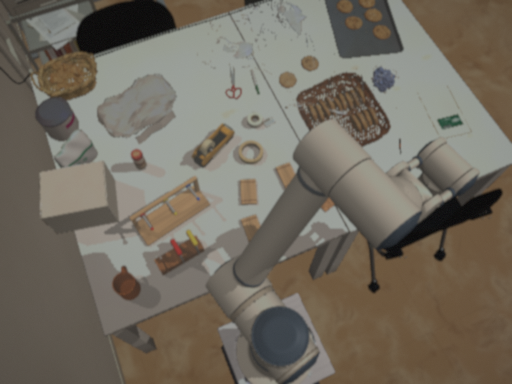

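View pics/side0.png

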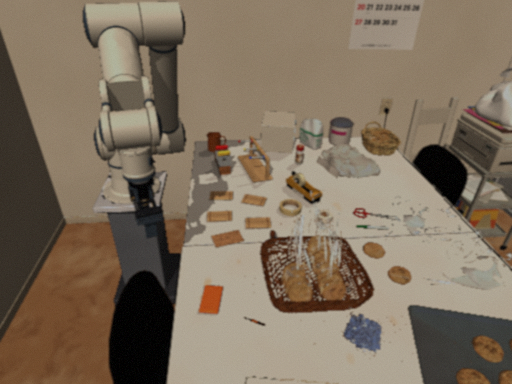

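The top view shows the block with red and yellow handles (180,250), the peg stand (170,212), mug (127,283), tape (250,152) and boards around (248,191), (286,175) and (250,226). The arm hides part of this. The side view shows five wooden rectangles at (221,196), (254,200), (219,216), (258,223) and (227,238), plus an orange look-alike at (211,299).

```bash
cat > h.py <<'E'
from rig import arm
import cv2,numpy as np
np.set_printoptions(precision=4,suppress=True)
def ray(n,uv,cal=None):
    c=cal or arm.get_calibration(n);K=c["intrinsics"];T=np.array(c["cam_to_world"])
    x=(uv[0]-K[0][2])/K[0][0];y=(uv[1]-K[1][2])/K[1][1]
    if n=="wrist":
        r=np.hypot(x,y)+1e-9;d=np.array([x/r*np.sin(r),y/r*np.sin(r),np.cos(r)])
    else: d=np.array([x,y,1.])
    d=T[:3,:3]@d;return T[:3,3],d/np.linalg.norm(d)
def onz(n,uv,z,cal=None):
    o,d=ray(n,uv,cal);return o+d*(z-o[2])/d[2]
def tri(rays):
    A=np.zeros((3,3));b=np.zeros(3)
    for o,d in rays:
        P=np.eye(3)-np.outer(d,d);A+=P;b+=P@o
    p=np.linalg.solve(A,b);return p,max(np.linalg.norm((np.eye(3)-np.outer(d,d))@(p-o)) for o,d in rays)
def down(a):  # tool down, closing line (y) at angle a deg in world xy
    a=np.radians(a);y=np.array([np.cos(a),np.sin(a),0]);z=np.array([0,0,-1.])
    return np.c_[np.cross(y,z),y,z]
def proj(n,p,cal):
    K=cal["intrinsics"];T=np.array(cal["cam_to_world"]);q=T[:3,:3].T@(np.asarray(p)-T[:3,3])
    if n=="wrist":
        r=np.hypot(q[0],q[1]);t=np.arctan2(r,q[2]);q=np.array([q[0]/r*t,q[1]/r*t,1])
    return K[0][0]*q[0]/q[2]+K[0][2],K[1][1]*q[1]/q[2]+K[1][2]
def snap(n,f):
    c=arm.get_calibration(n);im=arm.snapshot(n)[...,::-1].copy();cv2.imwrite(f"pics/{f}.png",im)
    np.savez(f"pics/{f}.npz",**{k:np.array(v) for k,v in c.items()});return im,c
def load(f):
    return cv2.imread(f"pics/{f}.png"),dict(np.load(f"pics/{f}.npz"))
E
python3 - <<'E'
from h import *
for p in[(221,196),(254,200),(219,216),(258,223),(227,238),(211,299),(291,208)]:print("side",p,onz("side",p,.01))
for p in[(248,191),(286,175),(250,226),(327,205),(180,250),(170,212),(127,283),(215,262),(250,152)]:print("top",p,onz("top",p,.01))
arm.move_to([.45,-.12,.38],down(-90)); snap("wrist","w1"); snap("top","t1")
try: arm.move_to([.45,.08,.38],down(-90)); snap("wrist","w2");snap("side","s2")
except arm.Unreachable as e: print(e)
print(arm.current_t(),arm.current_joint_positions())
a=cv2.imread("pics/w1.png");cv2.imwrite("pics/w1b.png",cv2.resize(a,(800,600)))
a=cv2.imread("pics/w2.png");cv2.imwrite("pics/w2b.png",cv2.resize(a,(800,600)))
E
```

```text
side (221, 196) [ 0.4396 -0.1196  0.01  ]
side (254, 200) [ 0.5941 -0.1634  0.01  ]
side (219, 216) [ 0.4287 -0.2768  0.01  ]
side (258, 223) [ 0.5955 -0.3378  0.01  ]
side (227, 238) [ 0.4598 -0.4267  0.01  ]
side (211, 299) [ 0.398  -0.7325  0.01  ]
side (291, 208) [ 0.7573 -0.2385  0.01  ]
top (248, 191) [ 0.5933 -0.153   0.01  ]
top (286, 175) [ 0.5977 -0.3237  0.01  ]
top (250, 226) [ 0.4526 -0.1012  0.01  ]
top (327, 205) [ 0.4125 -0.4163  0.01  ]
top (180, 250) [0.4694 0.1809 0.01  ]
top (170, 212) [0.6318 0.1644 0.01  ]
top (127, 283) [0.4278 0.4026 0.01  ]
top (215, 262) [0.3729 0.0762 0.01  ]
top (250, 152) [ 0.755  -0.2314  0.01  ]
3.175 [ 2.458   6.5962 83.2457 -0.0147 90.1591 92.5404]
```

View pics/w1b.png

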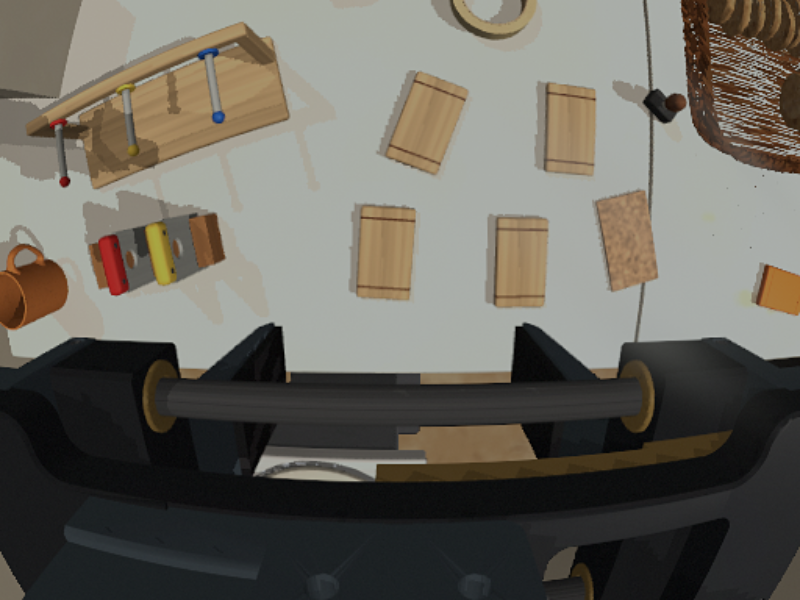

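View pics/w2b.png

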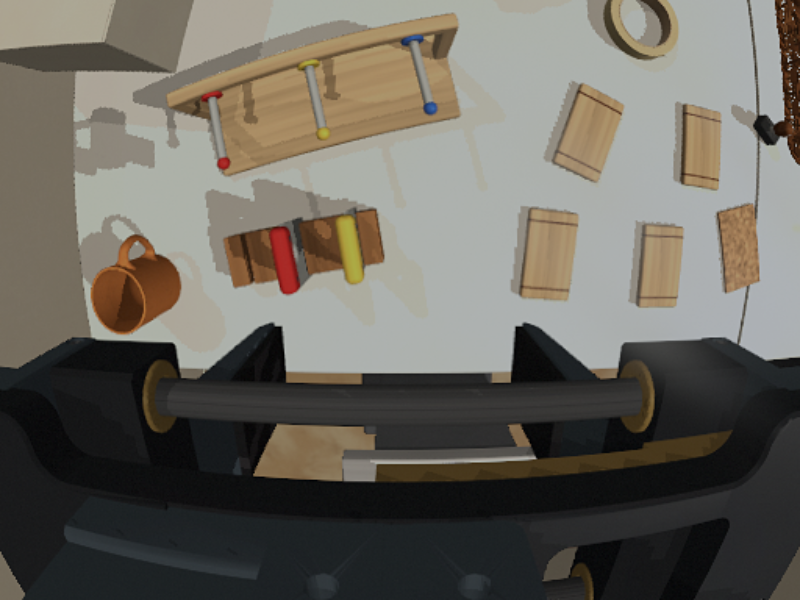

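Wrist view w1 (800x600) shows four striped boards at (427,122), (570,128), (386,252) and (521,262), and the speckled cork pad at (627,240). The orange look-alike is at (780,290), and the stamp at (665,104). The red (113,265) and yellow (160,254) scrapers are present and blue is absent. Peg tips are red (65,182), yellow (134,150) and blue (218,117).

```bash
cat >> h.py <<'E'
def rects(im,cal,z,n="wrist",smin=60,rows=330):
    hsv=cv2.cvtColor(im,cv2.COLOR_BGR2HSV);m=((hsv[...,1]>smin)&(hsv[...,0]<28)&(hsv[...,2]>60)).astype(np.uint8)
    m[rows:]=0
    m=cv2.morphologyEx(m,cv2.MORPH_CLOSE,np.ones((3,3)));out=[]
    m=cv2.morphologyEx(m,cv2.MORPH_OPEN,np.ones((3,3)))
    for c in cv2.findContours(m,cv2.RETR_EXTERNAL,cv2.CHAIN_APPROX_NONE)[0]:
        if cv2.contourArea(c)<300: continue
        pts=np.array([onz(n,p,z,cal)[:2] for p in c[:,0].astype(float)])
        (cx,cy),(w,h),a=cv2.minAreaRect((pts*1000).astype(np.float32))
        if w<h: w,h,a=h,w,a+90   # a: long side direction, deg
        M=cv2.moments(c);out.append(dict(px=(M["m10"]/M["m00"],M["m01"]/M["m00"]),c=np.array([cx,cy])/1000,L=w,W=h,a=(a+90)%180-90,fill=cv2.contourArea((pts*1000).astype(np.float32))/(w*h+1e-6)))
    return out
def blobs(im,col,amin=8):
    hsv=cv2.cvtColor(im,cv2.COLOR_BGR2HSV);H,S,V=cv2.split(hsv)
    m={"red":((H<5)|(H>174))&(S>170),"yellow":(H>22)&(H<34)&(S>150),"blue":(H>105)&(H<125)&(S>150)}[col]&(V>40)
    m=m.astype(np.uint8);m[230:]=0
    k,l,s,ce=cv2.connectedComponentsWithStats(m);return [(s[i,4],ce[i],l==i) for i in range(1,k) if s[i,4]>=amin]
E
python3 - <<'E'
from h import *
for f in("w1","w2"):
    im,c=load(f)
    for r in rects(im,c,.012): print(f,np.array(r["px"]),r["c"],"L %.0f W %.0f a %.1f fill %.2f"%(r["L"],r["W"],r["a"],r["fill"]))
    for col in("red","yellow","blue"):
        for a,ce,_ in blobs(im,col): print(f,col,a,ce)
E
```

```text
w1 [327.323  289.9965] [ 0.1657 -0.3679] L 555 W 91 a -90.0 fill 0.47
w1 [297.3462 241.7308] [ 0.2805 -0.2065] L 116 W 15 a -89.3 fill 0.86
w1 [406.6188 249.2627] [ 0.2531 -0.4514] L 145 W 69 a 40.0 fill 0.32
w1 [498.3904 185.8457] [ 0.3995 -0.7199] L 127 W 64 a 80.1 fill 0.80
w1 [ 18.8843 183.646 ] [0.4081 0.456 ] L 192 W 118 a -72.0 fill 0.69
w1 [ 70.5643 168.8859] [0.4325 0.2646] L 82 W 73 a 9.8 fill 0.68
w1 [103.0452 161.4003] [0.4457 0.1809] L 83 W 47 a 8.7 fill 0.72
w1 [332.7472 167.1319] [ 0.43   -0.2678] L 109 W 64 a 0.9 fill 0.95
w1 [131.9015 153.1687] [0.46   0.1173] L 64 W 40 a 9.5 fill 0.89
w1 [246.3566 161.1567] [ 0.4403 -0.1047] L 110 W 64 a -3.9 fill 0.95
w1 [401.4776 153.0961] [ 0.4612 -0.4135] L 120 W 74 a 15.6 fill 0.93
w1 [364.4582  82.3644] [ 0.5956 -0.3261] L 110 W 64 a -0.5 fill 0.95
w1 [272.7081  78.25  ] [ 0.5937 -0.1524] L 110 W 64 a -20.3 fill 0.95
w1 [111.2092  65.8682] [0.6253 0.2163] L 398 W 143 a -76.9 fill 0.76
w1 [477.7441  50.5547] [ 0.7404 -0.62  ] L 315 W 260 a -5.9 fill 0.67
w1 [314.5083  13.3083] [ 0.7276 -0.2361] L 107 W 51 a -84.5 fill 0.41
w1 r
[... 750 characters left out ...]
1033] L 109 W 65 a -3.9 fill 0.94
w2 [472.7641 157.6647] [ 0.4618 -0.4103] L 119 W 76 a 15.0 fill 0.91
w2 [448.0205  93.9372] [ 0.596  -0.3241] L 110 W 68 a 0.3 fill 0.93
w2 [376.4836  84.4333] [ 0.5946 -0.1514] L 109 W 65 a -20.6 fill 0.93
w2 [210.6025  58.7782] [0.6284 0.1785] L 368 W 129 a -76.9 fill 0.81
w2 [504.2681  16.4667] [ 0.8229 -0.5261] L 118 W 55 a -10.7 fill 0.72
w2 [409.6671  20.3381] [ 0.7452 -0.2366] L 117 W 83 a -77.2 fill 0.39
w2 red 49 [134.8163  60.8776]
w2 red 44 [142.8864 104.0455]
w2 red 520 [181.4769 165.8846]
w2 yellow 44 [196.4773  40.5909]
w2 yellow 43 [206.5116  84.9302]
w2 yellow 485 [223.6351 158.8577]
w2 blue 40 [263.05   24.975]
w2 blue 42 [275.0714  68.8095]
```

```bash
python3 - <<'E'
from h import *
i1,c1=load("w1");i2,c2=load("w2");i3,c3=load("t1");i4,c4=load("s2")
def T(a,b):return tri([ray("wrist",a,c1),ray("wrist",b,c2)])
R1=rects(i1,c1,.012);R2=rects(i2,c2,.012)
for r in R1:
    for q in R2:
        if np.linalg.norm(r["c"]-q["c"])<.006 and r["W"]<80 and q["W"]<80: print("board/pad",T(r["px"],q["px"]))
tips={}
for col in("red","yellow","blue"):
    b1=blobs(i1,col);b2=blobs(i2,col)
    for k,(x,y) in enumerate(zip(b1,b2)): print(col,["collar","tip","handle"][k],*T(x[1],y[1]))
    for f,im in(("top",i3),("side",i4)): print(f,[(a,ce) for a,ce,_ in blobs(im,col,4)])
# box front-right corner pixels (800x600 -> /1.5625): w1 (55,97) w2 (138,73)
print("box",T((57/1.5625,97/1.5625),(150/1.5625,73/1.5625)))
crop=i4[80:240,170:340];cv2.imwrite("pics/s2c.png",cv2.resize(crop,None,fx=4,fy=3.7,interpolation=cv2.INTER_CUBIC)[:590,:680])
E
```

```text
board/pad (array([ 0.4307, -0.2676,  0.0097]), np.float64(0.0002455628801517736))
board/pad (array([ 0.4405, -0.1046,  0.0064]), np.float64(8.883916156992906e-05))
board/pad (array([ 0.4623, -0.4158,  0.0035]), np.float64(0.00032212378275693615))
board/pad (array([ 0.5959, -0.3279,  0.0052]), np.float64(3.211502325102505e-05))
board/pad (array([ 0.5941, -0.1524,  0.0076]), np.float64(0.0003806906200145178))
red collar [0.6156 0.2627 0.1178] 0.0001223043673832766
red tip [0.5464 0.2456 0.1266] 9.925616512495306e-05
red handle [0.4498 0.1909 0.116 ] 0.0003874214339101394
top []
side [(np.int32(46), array([221.0435, 147.0435])), (np.int32(13), array([299.7692, 148.2308])), (np.int32(8), array([364.25, 213.  ]))]
yellow collar [0.6395 0.166  0.116 ] 1.698100594120729e-05
yellow tip [0.5692 0.1483 0.1289] 0.0003498914066147458
yellow handle [0.4603 0.1257 0.1197] 0.0003790400347909965
top []
side [(np.int32(27), array([222.8889, 151.7407]))]
blue collar [0.6616 0.0681 0.1165] 3.0760225093825385e-05
blue tip [0.5917 0.0514 0.1259] 0.00024756302709931196
top []
side []
box (array([ 0.7139,  0.4652, -0.1084]), np.float64(0.002466043276640052))
```

View pics/s2c.png

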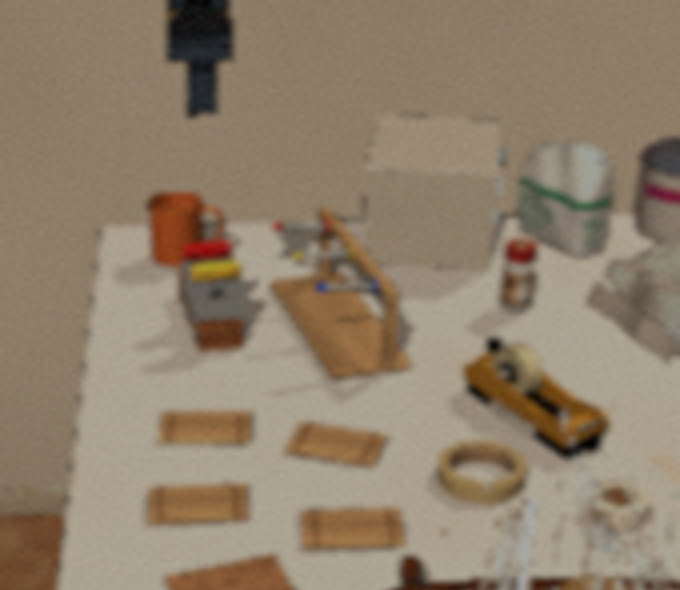

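Heights agree with the text: tips about 0.126, boards on the table. The side crop shows a tall box behind the stand (435,190), which I'll check for clearance. Next is a close look at both handles.

```bash
python3 - <<'E'
from h import *
i4,c4=load("s2")
b=onz("side",(261,145),0,c4);o,d=ray("side",(262,126.5),c4);t=(b[1]-o[1])/d[1];print("box corner",b,"top z",(o+d*t))
arm.grip(.05)
R=down(-81); tx=R[:,0]
hx={"red":np.array([.4498,.1909]),"yellow":np.array([.4603,.1257])}
q0=None
for k,(nm,off) in enumerate((("a",0),("b",.04))):
    p=(hx["red"]+hx["yellow"])/2-tx[:2]*.075+np.array([0,off])
    arm.move_to([p[0],p[1],.27],R);im,c=snap("wrist","h"+nm)
    for col in hx:
        a,ce,m=max(blobs(im,col),key=lambda r:r[0])
        cn=cv2.findContours(m.astype(np.uint8),cv2.RETR_EXTERNAL,cv2.CHAIN_APPROX_NONE)[0][0][:,0]
        pts=np.array([onz("wrist",q.astype(float),.127,c)[:2] for q in cn])*1000
        print(nm,col,a,ce,cv2.minAreaRect(pts.astype(np.float32)), tuple(onz("wrist",ce,.127,c)))
    if nm=="a": A={col:ray("wrist",max(blobs(im,col),key=lambda r:r[0])[1],c) for col in hx}
    else:
        for col in hx: print(col,tri([A[col],ray("wrist",max(blobs(im,col),key=lambda r:r[0])[1],c)]))
print(arm.current_joint_positions(),arm.current_t())
cv2.imwrite("pics/hav.png",cv2.imread("pics/ha.png"))
E
```

```text
box corner [0.6927 0.4415 0.    ] top z [0.6952 0.4415 0.1222]
a red 968 [225.3006 114.2696] ((450.09326171875, 189.4835662841797), (63.192378997802734, 18.091636657714844), 8.64372444152832) (np.float64(0.450243976607795), np.float64(0.18967061115422235), np.float64(0.127))
a yellow 428 [284.1215 118.8832] ((460.0121154785156, 127.45500183105469), (63.132568359375, 17.141149520874023), 9.643275260925293) (np.float64(0.45519774268418733), np.float64(0.12763999464137965), np.float64(0.127))
b red 913 [262.4775 121.0811] ((449.9891662597656, 190.90509033203125), (61.95998001098633, 17.017871856689453), 9.370354652404785) (np.float64(0.45000944279663385), np.float64(0.1903706737957395), np.float64(0.127))
b yellow 64 [317.4531  22.5781] ((569.8973388671875, 149.07797241210938), (11.079501152038574, 9.944639205932617), 65.88597869873047) (np.float64(0.5694530065135655), np.float64(0.149268504252888), np.float64(0.127))
red (array([0.4501, 0.1902, 0.1215]), np.float64(0.00012470778958929965))
yellow (array([0.4538, 0.1769, 0.4293]), np.float64(0.019875021766600658))
[17.973   8.3229 98.439  -0.0179 73.1503 98.9779] 4.9667
```

View pics/hav.png

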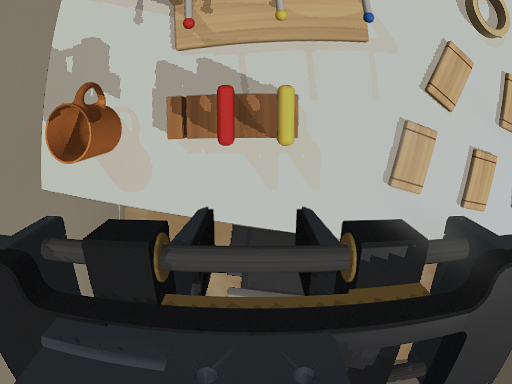

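The close view shows both handles clearly: red at (226,114) and yellow at (286,115), both about 66 x 18 mm at 9° yaw. The mug at (85,130) is well clear. Pick and hang red.

```bash
cat > hang.py <<'E'
from h import *
S=13.2; sx=np.array([np.cos(np.radians(S)),np.sin(np.radians(S))])
TIP={"red":np.array([.5464,.2456]),"yellow":np.array([.5692,.1483])}
HND={"red":np.array([.4501,.1900]),"yellow":np.array([.4600,.1272])}
D=.021
def hang(col):
    R=down(-80.8);P=down(S);h=HND[col];m=TIP[col]+.037*sx
    arm.grip(.05);arm.move_to([*h,.2],R);arm.move_l([*h,.1],feed=.12)
    arm.grip(.0);print("w",arm.current_width(),arm.current_grasp_force())
    if arm.current_width()<.012: print("no grasp");return
    arm.move_l([*h,.27],feed=.15);print("w",arm.current_width(),"f",arm.current_force())
    s=TIP[col]-.045*sx
    arm.move_to([*s,.27],P);arm.move_l([*s,.1245+D],feed=.12);arm.sleep(.2);f0=np.array(arm.current_force());print("f0",f0)
    for d in list(np.arange(-.03,.0371,.0075))+[.037]:
        z=.1245-max(d,0)*np.tan(np.radians(6))+D
        arm.move_l([*(TIP[col]+d*sx),z],feed=.06)
        f=np.array(arm.current_force())-f0
        if np.linalg.norm(f)>6: print("contact at",d,f); 
        if np.linalg.norm(f)>20: print("STOP");return
    for k in range(14):
        z-=.001;arm.move_l([*m,z],feed=.02);f=np.array(arm.current_force())-f0
        if f[2]>2.5: break
    print("lowered",k+1,f);
    arm.grip(.045);arm.sleep(.3);arm.move_l([*m,.27],feed=.15);print("t",arm.current_t())
E
python3 - <<'E'
from hang import *
hang("red")
s=TIP["red"]-.13*sx
arm.move_to([*s,.3],down(-76.8));snap("wrist","r1")
im,c=snap("side","r1s")
a=cv2.imread("pics/r1.png");cv2.imwrite("pics/r1b.png",cv2.resize(a,(800,600)))
E
```

```text
w 0.01798695262677778 29.999965131282806
w 0.017766473535441894 f [ 0.7666 -0.0835 -1.5978]
f0 [-0.329   0.5455 -0.6498]
lowered 8 [-2.3853 -0.3929  7.8359]
t 18.2
```

View pics/r1b.png

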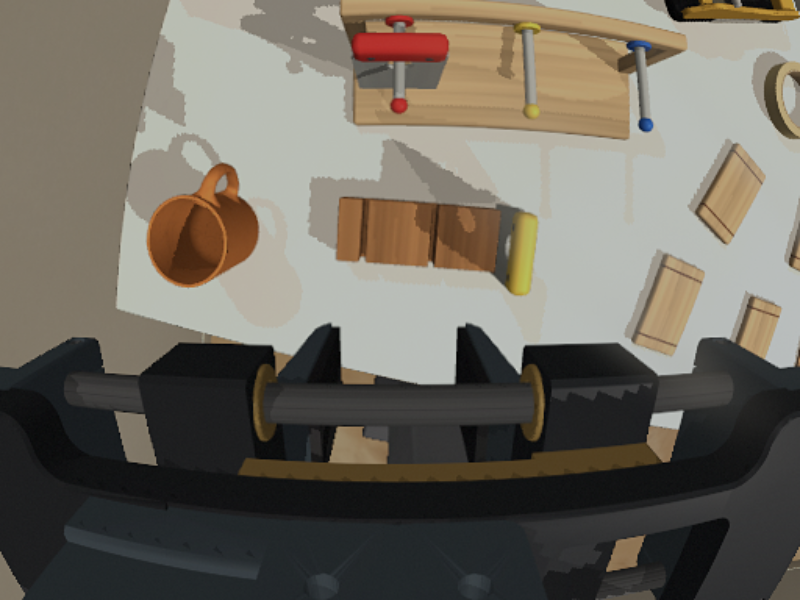

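The red scraper hangs on the red peg, with its handle at (400,47) and the tip (400,105) in front of it. Yellow still stands in its slot at (522,252). Hang yellow next, then survey the boards.

```bash
python3 - <<'E'
from hang import *
hang("yellow")
arm.move_to([.45,-.05,.38],down(-90));snap("wrist","r2")
arm.move_to([.47,-.33,.38],down(-90));im,c=snap("wrist","p1")
for z in(.005,.012):
    for r in rects(im,c,z,rows=230):
        if 95<r["L"]<130 and 55<r["W"]<85: print(z,np.array(r["px"]),r["c"],"L %.0f W %.0f a %.1f"%(r["L"],r["W"],r["a"]))
print(arm.current_t())
a=cv2.imread("pics/r2.png");cv2.imwrite("pics/r2b.png",cv2.resize(a,(800,600))[:360])
E
```

```text
w 0.01763165220170653 29.999502897262573
w 0.017832727691139773 f [ 0.9615  0.3062 -1.4841]
f0 [ 0.3089  0.3025 -1.4032]
lowered 8 [-1.1815 -0.6065  7.7815]
t 33.2833
0.005 [436.6841 194.2304] [ 0.3971 -0.729 ] L 117 W 65 a 80.6
0.005 [222.9747 177.373 ] [ 0.4287 -0.2681] L 111 W 65 a 0.8
0.005 [141.0142 173.0243] [ 0.4387 -0.1032] L 112 W 67 a -3.5
0.005 [301.6074 160.7677] [ 0.4602 -0.4175] L 121 W 75 a 15.8
0.005 [161.0788  92.208 ] [ 0.5942 -0.1515] L 110 W 66 a -20.4
0.005 [254.3814  88.4658] [ 0.5958 -0.3273] L 111 W 64 a -1.4
0.005 [202.4393  18.5272] [ 0.739  -0.2275] L 108 W 72 a 85.5
0.012 [436.6841 194.2304] [ 0.3989 -0.7239] L 116 W 64 a 80.6
0.012 [222.9747 177.373 ] [ 0.4301 -0.2689] L 109 W 64 a 0.8
0.012 [141.0142 173.0243] [ 0.44   -0.1061] L 110 W 66 a -3.5
0.012 [301.6074 160.7677] [ 0.4612 -0.4163] L 120 W 74 a 15.8
0.012 [161.0788  92.208 ] [ 0.5935 -0.1537] L 109 W 65 a -20.4
0.012 [254.3814  88.4658] [ 0.5951 -0.3273] L 109 W 64 a -1.4
0.012 [202.4393  18.5272] [ 0.7364 -0.2288] L 106 W 71 a 85.5
35.7833
```

View pics/r2b.png

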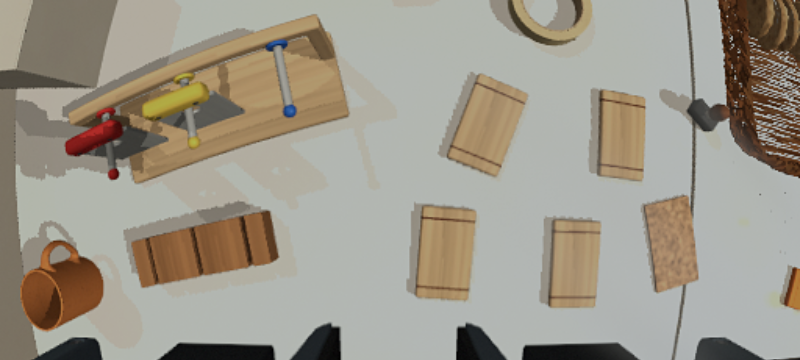

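Both scrapers now hang on their own pegs, red at (93,137) and yellow at (175,100), and the block is empty. The orange rectangle at (795,290) is the look-alike. The four striped wooden boards at (487,124), (622,135), (446,253) and (574,263) are the ones meant, and the speckled (671,243) 120x74 rectangle is the pad. This enlarged view confirms it.

```bash
cat > brd.py <<'E'
from h import *
PAD=np.array([.4603,-.4175]);PA=15.6
def survey(f):
    arm.move_to([.47,-.30,.38],down(-90));im,c=snap("wrist",f)
    return [r for r in rects(im,c,.012,rows=230) if 100<r["L"]<116 and 58<r["W"]<70 and r["c"][1]>-.55 and r["c"][0]<.68 and np.linalg.norm(r["c"]-PAD)>.05]
def stack(n,f):
    bs=survey(f)
    for r in bs: print(r["c"],"L %.0f W %.0f a %.1f"%(r["L"],r["W"],r["a"]))
    r=min(bs,key=lambda r:np.linalg.norm(r["c"]-PAD));b=r["c"]
    arm.grip(.085);R=down(r["a"]-90)
    arm.move_to([*b,.1],R);arm.move_l([*b,.003],feed=.1);arm.grip(0);w=arm.current_width();print("w",w)
    if w<.058 or w>.07: print("bad grasp");arm.grip(.085);arm.move_l([*b,.15]);return False
    arm.move_l([*b,.14],feed=.15);arm.sleep(.1);f0=arm.current_force()[2]
    z=.003+.005+.012*n+.002
    P=down(PA-90);arm.move_to([*PAD,.14],P);arm.move_l([*PAD,z+.004],feed=.12)
    for k in range(9):
        z0=z+.003-k*.001;arm.move_l([*PAD,z0],feed=.02)
        if arm.current_force()[2]-f0>3: break
    print("placed tcp",z0,"f",arm.current_force()[2]-f0,"w",arm.current_width())
    arm.grip(.076);arm.move_l([*PAD,.15],feed=.15);print("t",arm.current_t());return True
E
python3 - <<'E'
from brd import *
if stack(0,"b0"): stack(1,"b1")
survey("b2")
im,c=load("b2")
for r in rects(im,c,.029,rows=230):
    if np.linalg.norm(r["c"]-PAD)<.05: print("pile",r)
cv2.imwrite("pics/b2b.png",cv2.resize(im,(800,600))[:360])
E
```

```text
[ 0.4302 -0.2683] L 109 W 63 a 0.3
[ 0.4399 -0.1061] L 110 W 65 a -4.4
[ 0.5936 -0.1536] L 110 W 65 a -20.7
[ 0.5952 -0.3273] L 109 W 64 a -1.5
w 0.06367328151530528
placed tcp 0.008 f 6.8133342303027575 w 0.06374345633120487
t 45.55
[ 0.4399 -0.106 ] L 110 W 66 a -3.7
[ 0.5936 -0.1539] L 109 W 65 a -20.3
[ 0.5953 -0.3273] L 109 W 64 a -1.6
w 0.0636105241928376
placed tcp 0.019999999999999997 f 5.648971236920185 w 0.06329621607811403
t 55.6083
pile {'px': (317.06329564042386, 160.89958039968707), 'c': array([ 0.4625, -0.4127]), 'L': 118.04518127441406, 'W': 71.77153778076172, 'a': 15.481432914733887, 'fill': 0.9362306230117229}
```

View pics/b2b.png

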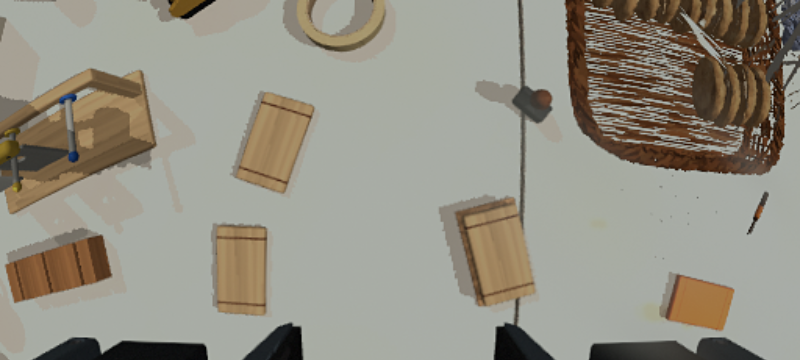

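The two boards lie square on the pad (497,252). Two are left, at (275,142) and (241,268), and nothing else has moved.

```bash
python3 - <<'E'
from brd import *
if stack(2,"b3"): stack(3,"b4")
print(len(survey("b5")))
arm.move_to([.36,-.43,.38],down(-90));im,c=snap("wrist","b6")   # closer overhead of pile
cv2.imwrite("pics/b6b.png",cv2.resize(im,(800,600))[:380])
arm.move_to([.45,.0,.38],down(-90));im,c=snap("wrist","b7");cv2.imwrite("pics/b7b.png",cv2.resize(im,(800,600))[:380])
print(arm.current_t(),arm.current_force())
E
```

```text
[ 0.44   -0.1063] L 110 W 64 a -4.6
[ 0.5937 -0.1537] L 109 W 65 a -20.4
w 0.06365197565129424
placed tcp 0.03200000000000001 f 6.461211480970242 w 0.0632849583768905
t 66.3333
[ 0.4399 -0.106 ] L 110 W 66 a -3.7
w 0.06374780318177216
placed tcp 0.04400000000000001 f 5.821023600020128 w 0.06384891797183771
t 76.65
0
80.1417 [ 0.3093 -0.4472 -0.0342]
```

View pics/b6b.png

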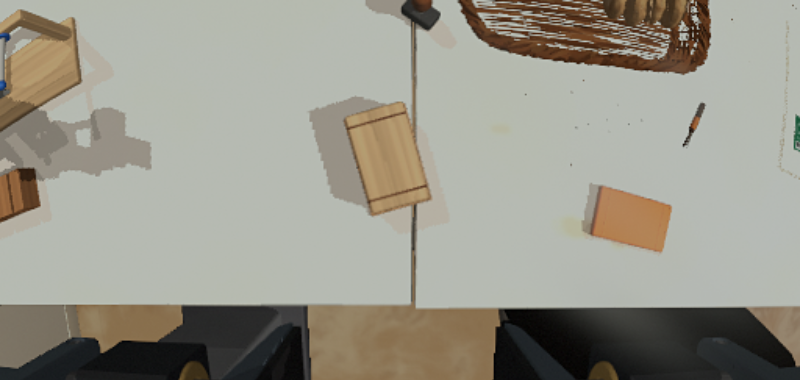

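View pics/b7b.png

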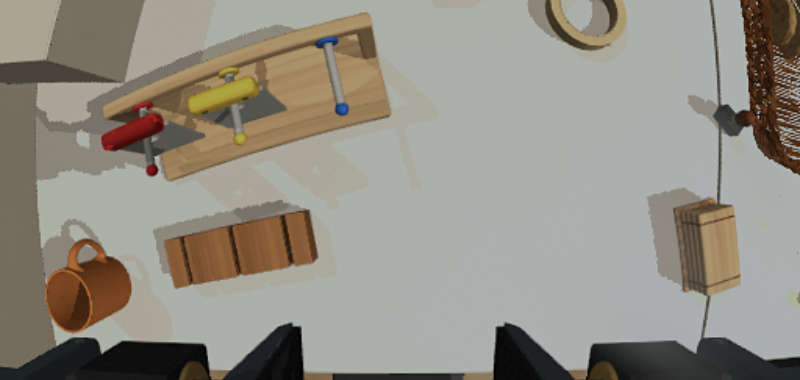

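The pile of four is flush on the pad (388,158 in the first picture, 708,247 in the second). Both scrapers hang on their pegs at (133,132) and (224,96). I'll check the numbers, then hand in.

```bash
python3 - <<'E'
from hang import *
from brd import PAD,PA
im,c=load("b6")
for r in rects(im,c,.053,rows=190):
    d=r["c"]-PAD
    if np.linalg.norm(d)<.05:
        a=np.radians(PA);print("top board off pad x,y mm",1000*np.array([d@[np.cos(a),np.sin(a)],d@[-np.sin(a),np.cos(a)]]),r["L"],r["W"],r["a"]-PA)
A,ca=load("b7");B,cb=load("r2")
for col in TIP:
    p,e=tri([ray("wrist",max(blobs(x,col),key=lambda r:r[0])[1],cc) for x,cc in((A,ca),(B,cb))])
    d=p[:2]-(TIP[col]+.037*sx);print(col,"handle z",p[2],"x,y off mm",1000*np.array([d@sx,d@[-sx[1],sx[0]]]),e)
E
```

```text
top board off pad x,y mm [-1.5497 -2.126 ] 112.32506561279297 73.00789642333984 -0.73060188293457
red handle z 0.1457777317698317 x,y off mm [3.2766 2.3572] 8.600719029250067e-05
yellow handle z 0.15045361589939557 x,y off mm [ 3.0378 -0.0112] 0.00016476504147582436
```

```bash
python3 -c "
from rig import arm
print(arm.sign_off(),arm.current_t())"
```

```text
the job is handed in; nothing more can be done
the job is handed in; nothing more can be done
```

The red and yellow scrapers hang on their own pegs (blue was absent), all four boards are in a flush pile on the cork pad about 2 mm off centre, and I handed the job in at about 80 s; no verdict came back.

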